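Carry the sample tins over to the brew-bar caddy in the same order

TASK

Move the four coffee sample tins from the steel wire rack to the wooden caddy, keeping their order from left to right as the robot sees them: the tin that stood first in the rack must stand first in the caddy, and so on. Set every tin down upright on the floor of its compartment without dropping it or knocking it over, and leave the cup, the spoon and the roll of tape where they are.

Things in the scene. Friction and masses are not known exactly. Their poses are not given: they have to be found in the camera images.
- tin_flat: sample tin: upright bare-metal cylinder 42 mm in diameter and 80 mm tall, about 150 g, closed with a flat black screw lid as wide as the tin, 12 mm high (92 mm overall). Origin at the centre of its underside, z up. Straight side from 0 to 80 mm to grip, nothing wider. Starts in any one of the four places of the wire rack, within 6 mm of its centre.
- tin_knob: sample tin: upright bare-metal cylinder 42 mm in diameter and 80 mm tall, about 150 g, closed with a thin flat metal lid with a black ball knob 18 mm across on a short stem (111 mm overall). Origin at the centre of its underside, z up. Straight side from 0 to 80 mm to grip, nothing wider. Starts in any one of the four places of the wire rack, within 6 mm of its centre.
- tin_cork: sample tin: upright bare-metal cylinder 42 mm in diameter and 80 mm tall, about 150 g, closed with a cork stopper 30 to 35 mm across standing 26 mm out (106 mm overall). Origin at the centre of its underside, z up. Straight side from 0 to 80 mm to grip, nothing wider. Starts in any one of the four places of the wire rack, within 6 mm of its centre.
- tin_neck: sample tin: upright bare-metal cylinder 42 mm in diameter and 80 mm tall, about 150 g, closed with a sloping metal shoulder and a small black cap 22 mm across (110 mm overall). Origin at the centre of its underside, z up. Straight side from 0 to 80 mm to grip, nothing wider. Starts in any one of the four places of the wire rack, within 6 mm of its centre.
- wire_rack: source: steel wire rack, fixed, 70 x 266 mm, left or right of centre, caddy on the other. Base sheet 6 mm thick; at 40 mm height a wire grid with four square openings 59 mm clear; end loops 65 mm high. Origin: centre of underside; y along the row to the robot's left (yaw within 0.38 rad), x across; places at x = 0, y = 96, 32, -32, -96 mm. Tins' undersides are at z = 6 mm.
- caddy: destination: open plywood caddy, fixed, 70 x 272 mm, empty. Floor 6 mm thick; four square compartments 58 x 59 mm clear, sides and dividers 36 mm high; slotted ends 64 mm high. Origin: centre of underside; y along the row to the robot's left (yaw within 0.38 rad), x across; places at x = 0, y = 96, 32, -32, -96 mm. A tin in place has its underside at z = 6 mm.
- cup: bystander: white ceramic cup, 84 mm across the rim, 85 mm high, loose; origin at the centre of its underside. Leave it alone.
- spoon: bystander: steel spoon about 0.2 m long lying on the counter on the robot's left, handle towards the robot, loose; its length runs along its x. Leave it alone.
- tape_roll: bystander: roll of tape lying flat, 100 mm across, 24 mm high, loose; origin at the centre of its underside. Leave it alone.

How it is judged:
By the outcome, as a careful person would: the job done as asked, in the order asked, and still so for the second after the job is handed in, with the robot touching nothing.
It also fails if it takes over 83 s, if anything falls off the work surface, if the arm or the gripper's body presses on something with over 40 N, if the wrist force passes 120 N, or if a joint passes its speed limit or range.

ROBOT

A 6-joint arm with a two-finger parallel gripper is mounted at the origin on the work surface. World frame = base frame: x ahead of the robot, y to its left, z up, the work surface at z = 0. Lengths are in m, angles in rad, forces in N, time in s.
With the tool pointing down it reaches from about 0.4 to 0.825 m from the base axis. Payload 7 kg.
Tool frame: the origin (TCP) lies at the centre of the arm's flange, where the gripper is bolted on; the fingertips stand 178 mm ahead of it and the grasp point (between the pads) lies 159 mm ahead of it; z points along the fingers, y is the direction in which the jaws open and shut (so a half turn about z gives the same grasp; the last joint's range is limited). The gripper opens to 88 mm and grips with 3 to 60 N. Pads are 19 mm wide; open, the fingers measure 130 mm over their backs; the gripper's body (78 mm by 193 mm) begins 47 mm behind the grasp point.
Start: joints at [-0.833, 0.359, 0.012, 0, -1.224, -0.288], TCP at [0.293, -0.608, 0.405] pointing down, gripper open.
Joint ranges: [-3.07, 3.07], [-1.43, 2.12], [-1.02, 1.25], [-3.03, 1.67], [-3.05, -0], [-3.03, 3.03]. Speed limits (rad/s): [2.39, 2.39, 3.01, 3.14, 3.14, 3.14].

INTERFACE

Orientations are given as [roll, pitch, yaw] about the fixed x, y, z axes, in that order (R = Rz(yaw) Ry(pitch) Rx(roll)).
In Python, from station import * gives the robot as it stands.
- The arm moves only by the tool send_rows, never from a script. Its argument "motion" is a list of rows, each an object with "offset": the shift along the tool's x, y, z in cm, a list of three; "turn": the turn about the tool's z in degrees. In form: [{"offset": [x, y, z], "turn": turn}, ...]. A call has 1 to 8 rows; each row is the pose to reach, as a shift and turn from the pose commanded when the call began, along the tool's axes at that moment; what a row does not reach only later rows make up. A row lasts 1/10 s, in which the tool goes at most 50 mm and 8.59 degrees, less where a joint would pass 70% of its speed; a pose out of reach is approached as far as the arm can. A call with a gripper value outside its range is refused whole. "hand" is the opening, from -1 (shut) to 1 (fully open), set as the call begins (left out, the last holds). The fingers move at their own pace and stop on an object; "squeeze" is the grip in N (left out, the last holds). Time passes only in rows, so rows that repeat a pose let the fingers close. It gives the time, the measured TCP pose, the force and the opening at its end, in the units of the state.
- get_state(): the state, without advancing time (a new reading comes with each control period).
- grab_frame(name): name is "side" or "top" or "wrist"; returns a dict with "frame" (420x560x3 uint8, blue, green, red), "range_z" (420x560 float32, m along the optical axis (not along the pixel's ray), 0 where there is no reading), "vertical_fov" (degrees; the focal length in pixels is half the picture's height over the tangent of half this angle, whatever the lens; pixels are square), "cx", "cy" (the principal point, pixels), "cam_to_world" (4x4, takes a point from camera to world coordinates). Camera axes: x right, y up, looking along -z (the intrinsics and any distortion apply to the point x, -y, -z); pixel columns grow to the right and rows downward; lengths in m; the calibration is good to about 2 mm. A picture is of the moment at which its call begins.
- job_done(): hands the job in, once; it reports no verdict.
The state is a dict: "t": time; "q": joint angles; "qd": joint speeds; "joint_efforts": joint torques, N m; "eef_pos": TCP position; "ee_rot": TCP orientation; "force": force on the tool from outside, world axes, zero at the start; "moment": the same for the moment, N m; "width": finger opening in m.
Only numpy, scipy, OpenCV 4.12 (cv2) and the standard library are available. Lean on these libraries where they do the work, as an engineer would, in place of code of your own. Each camera call takes 0.05 s, during which the arm holds its last target. There are 200 camera calls.

## Working session

There is one attempt and no reset: what is moved stays moved. The work goes in short steps, Python scripts to look and compute and a tool call to move; the robot and the scene stay as the last step left them, time stands still between calls to the robot, and variables do not carry over. Pictures are saved under pics/ and viewed, about 12 in all and at most 16, crops included, and the job is handed in when it is done.

Besides the shell and the picture viewer there is one more tool, called after "Request:" in YAML: its name, and indented under it one key for each argument. send_rows: Moves the arm, as the interface text tells. Its arguments: {"type":"object","properties":{"motion":{"type":"array"},"hand":{"type":"number"},"squeeze":{"type":"number"}},"required":["motion"]}

```bash
mkdir -p pics; ls; python3 - <<'E'
from station import *
import cv2,numpy as np
s=get_state();print({k:np.round(v,3).tolist() for k,v in s.items()})
for n in ("top","side"):
    f=grab_frame(n);cv2.imwrite(f"pics/{n}0.png",f["frame"]);np.savez(f"{n}0.npz",**f)
    print(n,f["vertical_fov"],f["cx"],f["cy"],np.round(f["cam_to_world"],3).tolist(),[k for k in f], (f["range_z"]>0).mean())
E
```

```text
pics
{'t': 0.0, 'q': [-0.833, 0.359, 0.011, -0.0, -1.224, -0.288], 'qd': [-0.0, -0.002, -0.001, -0.001, -0.0, 0.003], 'joint_efforts': [0.001, -58.272, 29.307, 6.998, 0.007, -0.0], 'eef_pos': [0.293, -0.608, 0.404], 'ee_rot': [3.14, -0.0, -2.692], 'force': [-0.319, 0.382, 0.318], 'moment': [-0.004, -0.041, -0.017], 'width': 0.088}
top 45.72559644205528 289.4430153252073 206.75702313568914 [[0.02, 0.98, -0.199, 0.372], [-1.0, 0.017, -0.014, -0.011], [-0.01, 0.199, 0.98, 1.27], [0.0, 0.0, 0.0, 1.0]] ['frame', 'range_z', 'vertical_fov', 'cx', 'cy', 'cam_to_world'] 0.9959183673469387
side 55.341106229488425 275.50066066346585 214.07061043925842 [[-0.928, 0.275, -0.25, 0.27], [-0.372, -0.675, 0.638, 0.796], [0.007, 0.685, 0.729, 0.958], [0.0, 0.0, 0.0, 1.0]] ['frame', 'range_z', 'vertical_fov', 'cx', 'cy', 'cam_to_world'] 0.995829081632653
```

View pics/top0.png

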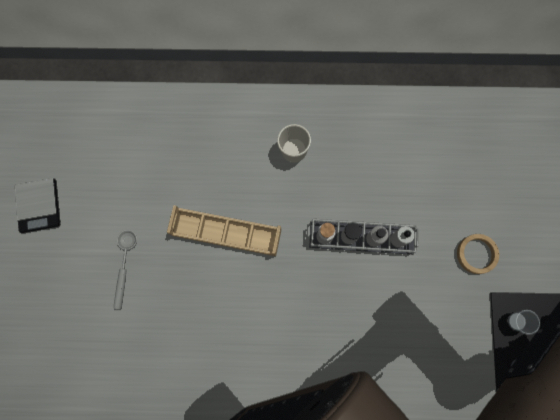

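View pics/side0.png

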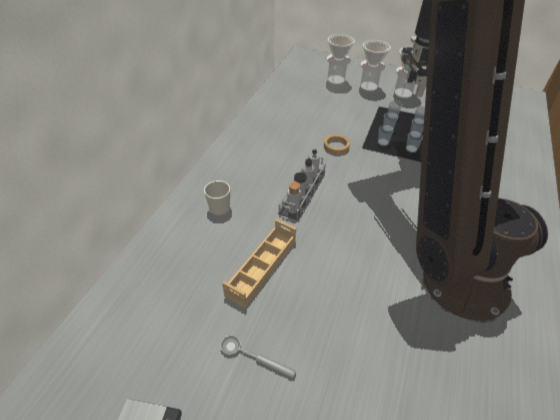

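The top view shows the caddy on the robot's left (cols 167-280, rows 207-255). The rack is on the right (305-417, 220-255), with the cork at 327,230, the flat lid at 352,233, and two narrower lids at 377,236 and 404,235. The cup is at 294,140, well ahead of both. Next I'll measure from depth and masks.

```bash
cat > h.py <<'E'
import numpy as np,cv2
def cloud(f):
    z=f["range_z"];H,W=z.shape;fl=H/2/np.tan(np.radians(float(f["vertical_fov"]))/2)
    v,u=np.mgrid[:H,:W];M=f["cam_to_world"]
    P=np.stack([(u-f["cx"])/fl*z,-(v-f["cy"])/fl*z,-z],-1)
    return P@M[:3,:3].T+M[:3,3]
def rect(P):
    (c,s,a)=cv2.minAreaRect((P[:,:2]*1000).astype(np.float32));b=cv2.boxPoints((c,s,a))
    e=max((b[1]-b[0],b[2]-b[1]),key=np.linalg.norm);e=e*np.sign(e[1])
    return np.round(c,1),np.round(s,1),round(float(np.arctan2(-e[0],e[1])),4)
E
python3 - <<'E'
from h import *
for n in("top","side"):
    f=np.load(n+"0.npz");P=cloud(f);z=P[...,2]
    hsv=cv2.cvtColor(f["frame"],cv2.COLOR_BGR2HSV)
    roi=(P[...,0]>.40)&(P[...,0]<.64)&(np.abs(P[...,1])<.36)
    t=P[(P[...,0]>.35)&(P[...,0]<.65)&(np.abs(P[...,1])<.35)&(z<.01)];print(n,"table z",np.median(t[:,2]))
    wood=(hsv[...,0]>8)&(hsv[...,0]<28)&(hsv[...,1]>70)&roi&(P[...,1]>0.0)
    for lo in(.025,.045):
        m=wood&(z>lo)&(z<.08)
        print(" caddy",lo,m.sum(),rect(P[m]),np.percentile(P[m][:,2],[5,50,95]).round(3))
    m=roi&(P[...,1]<.0)&(P[...,1]>-.33)&(z>.03)&(z<.068)&~wood
    print(" rack",m.sum(),rect(P[m]))
    m=(roi&(P[...,1]<0)&(z>.072)&(z<.2)).astype(np.uint8)
    k,l,st,c=cv2.connectedComponentsWithStats(m)
    for i in range(1,k):
        if st[i,4]>8:
            Q=P[l==i];top=Q[Q[:,2]>Q[:,2].max()-.008];print("  blob",st[i],Q[:,2].max().round(3),Q.mean(0).round(3),"top",top.mean(0).round(3),len(top))
E
python3 - <<'E'
import cv2
a=cv2.imread('pics/top0.png')[195:270,155:425];cv2.imwrite('pics/c0.png',cv2.resize(a,None,fx=2.9,fy=2.9,interpolation=cv2.INTER_CUBIC))
E
```

```text
top table z -0.00025868061712297497
 caddy 0.025 950 (array([558.6, 166.2]), array([271. ,  68.9]), -0.1764) [0.028 0.036 0.065]
 caddy 0.045 212 (array([558.4, 166.3]), array([270.9,  68. ]), -0.1773) [0.049 0.063 0.067]
 rack 882 (array([ 553.8, -180.2]), array([261.4,  68.7]), -0.0458)
  blob [318 223  17  18 244] 0.117 [ 0.551 -0.083  0.103] top [ 0.554 -0.085  0.112] 146
  blob [344 222  18  19 257] 0.104 [ 0.555 -0.146  0.096] top [ 0.557 -0.148  0.098] 149
  blob [370 226  18  17 249] 0.12 [ 0.548 -0.208  0.096] top [ 0.55  -0.211  0.115] 61
  blob [396 226  19  18 262] 0.121 [ 0.548 -0.27   0.093] top [ 0.55  -0.273  0.115] 18
side table z -0.0009345376945869566
 caddy 0.025 1062 (array([557.2, 169.2]), array([276.8,  72.3]), -0.1696) [0.026 0.035 0.063]
 caddy 0.045 215 (array([558. , 168.7]), array([275.9,  71.4]), -0.1721) [0.047 0.061 0.065]
 rack 447 (array([ 551.2, -176.7]), array([266.3,  67.6]), -0.0497)
  blob [287 150  33  50 582] 0.119 [ 0.548 -0.159  0.094] top [ 0.55  -0.173  0.114] 46
```

View pics/c0.png

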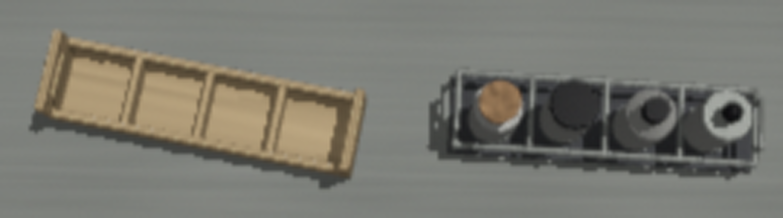

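The left-to-right order is cork, flat, then the two black-capped tins, each within mm of a rack place. The caddy measures 271 x 69 mm, as it should. I'll work left to right with the jaws across the row, so nothing passes over another tin.

```bash
cat >> h.py <<'E'
def plan(s,x,y,z,yaw):
    "offset (cm, tool axes) and turn (deg) from the present pose to a tool-down pose"
    from scipy.spatial.transform import Rotation as R
    r=R.from_euler('xyz',s["ee_rot"]);d=r.inv().apply(np.array([x,y,z])-s["eef_pos"])*100
    t=-np.degrees(np.angle(np.exp(1j*(yaw-s["ee_rot"][2]))))
    print("offset",d.round(2),"turn",round(t,2),"|",np.round(s["eef_pos"],4),np.round(s["ee_rot"],4))
E
python3 -c "
from station import *;from h import *
plan(get_state(),.50,-.18,.42,-np.pi/2-.048)"
```

```text
offset [-37.2   29.54  -1.58] turn -61.48 | [ 0.2934 -0.6077  0.4038] [ 3.1401e+00 -2.0000e-04 -2.6919e+00]
```

Request:
send_rows:
  motion:
    - {"offset": [-4,3,-1.6],"turn": -7.5}
    - {"offset": [-8.5,6.5,-1.6],"turn": -15}
    - {"offset": [-12,9.5,-1.6],"turn": -23}
    - {"offset": [-16,12.5,-1.6],"turn": -31}
    - {"offset": [-20,15.5,-1.6],"turn": -38}
    - {"offset": [-24,18.5,-1.6],"turn": -46}
    - {"offset": [-28,21.5,-1.6],"turn": -53}
    - {"offset": [-31.5,25,-1.6],"turn": -61.5}
  hand: 1
  squeeze: 25

```text
t: 0.9
eef_pos: [0.4675, -0.2485, 0.4204]
ee_rot: [3.141, 0.0, -1.613]
force: [1.2, -1.0, -0.0]
width: 0.0879
```

```bash
python3 -c "
from station import *;from h import *
plan(get_state(),.50,-.18,.42,-np.pi/2-.048)"
```

```text
offset [-6.98 -2.96  0.04] turn 0.32 | [ 0.4675 -0.2485  0.4204] [ 3.1414  0.     -1.6132]
```

Request:
send_rows:
  motion:
    - {"offset": [-3.5,-1.5,0],"turn": 0.3}
    - {"offset": [-7,-3,0],"turn": 0.3}
    - {"offset": [-7,-3,0],"turn": 0.3}
    - {"offset": [-7,-3,0],"turn": 0.3}

```text
t: 1.3
eef_pos: [0.5002, -0.181, 0.4203]
ee_rot: [3.141, 0.0, -1.622]
force: [-0.5, -0.6, -0.2]
width: 0.0876
```

```bash
python3 - <<'E'
from station import *
from h import *
s=get_state();print(s["eef_pos"],s["ee_rot"],s["q"])
f=grab_frame("wrist");cv2.imwrite("pics/w1.png",f["frame"]);np.savez("w1.npz",**f)
print(np.round(f["cam_to_world"],3).tolist(),f["vertical_fov"])
E
```

```text
[ 0.50024321 -0.18102462  0.42032702] [ 3.14082124e+00  5.94607784e-05 -1.62156284e+00] [ 2.15802258e-02  1.12625631e-01 -2.77475012e-01 -1.24373517e-04
 -1.18146078e+00 -7.22994638e-02]
[[-0.999, -0.049, -0.014, 0.496], [0.051, -0.962, -0.269, -0.253], [0.0, -0.269, 0.963, 0.399], [0.0, 0.0, 0.0, 1.0]] 60.7332855425064
```

View pics/w1.png

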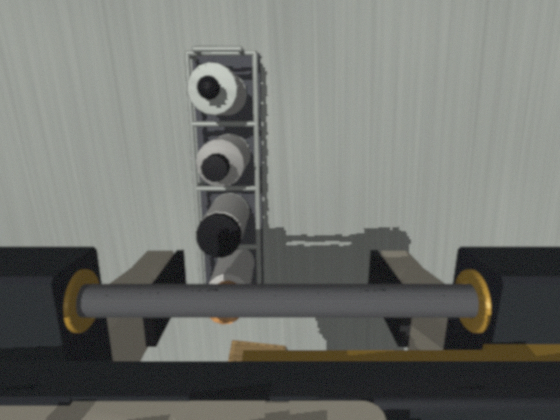

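The wrist view shows the rack running up the picture: tins at (210,88), (220,160), (218,232), and the cork hidden behind the finger bar at about (228,300). Next I'll fit 42 mm circles to the points.

```bash
python3 - <<'E'
from h import *
f=np.load("w1.npz");P=cloud(f);z=P[...,2]
f0=np.load("top0.npz");
for n,f,P in(("wrist",f,P),("top",f0,cloud(f0))):
    z=P[...,2]
    roi=(P[...,0]>.5)&(P[...,0]<.61)&(P[...,1]<-.03)&(P[...,1]>-.33)
    m=roi&(z>.034)&(z<.046);print(n,"grid",m.sum(),rect(P[m]))
    k,l,st,c=cv2.connectedComponentsWithStats((roi&(z>.075)&(z<.13)).astype(np.uint8))
    for i in range(1,k):
        if st[i,4]<30:continue
        Q=P[l==i]
        (x,y),r=cv2.minEnclosingCircle((Q[:,:2]*1000).astype(np.float32))
        T=Q[(Q[:,2]<.105)|(Q[:,2].max()<.11)]
        T=Q[Q[:,2]>Q[:,2].max()-.006]
        print("  ",st[i,4],"circle",round(x,1),round(y,1),"r",round(r,1),"zmax",Q[:,2].max().round(4),"cap",T[:,:2].mean(0).round(4))
E
```

```text
wrist grid 3447 (array([ 551.9, -192.4]), array([236.9,  68.2]), -0.0483)
   2141 circle 548.4 -274.0 r 20.7 zmax 0.1175 cap [ 0.5481 -0.2739]
   1805 circle 549.2 -212.3 r 21.0 zmax 0.1169 cap [ 0.5488 -0.2125]
   1815 circle 554.6 -148.6 r 20.8 zmax 0.0987 cap [ 0.5544 -0.1491]
   417 circle 552.0 -95.0 r 18.2 zmax 0.0953 cap [ 0.5523 -0.1005]
   125 circle 554.1 -74.6 r 12.3 zmax 0.1122 cap [ 0.5541 -0.0727]
top grid 657 (array([ 553.8, -180.2]), array([261.4,  68.7]), -0.0458)
   242 circle 553.7 -83.9 r 20.2 zmax 0.1166 cap [ 0.5543 -0.0847]
   255 circle 555.9 -146.7 r 20.6 zmax 0.1044 cap [ 0.5554 -0.1472]
   243 circle 550.8 -211.0 r 21.0 zmax 0.12 cap [ 0.5506 -0.2116]
   257 circle 549.9 -272.5 r 20.8 zmax 0.1212 cap [ 0.5498 -0.2727]
```

```bash
python3 -c "
from station import *;from h import *
plan(get_state(),.5525,-.085,.33,-np.pi/2-.048)
plan(get_state(),.5525,-.085,.235,-np.pi/2-.048)"
```

```text
offset [-9.94 -4.76  9.03] turn -0.23 | [ 0.4999 -0.1818  0.4204] [ 3.1408  0.     -1.6228]
offset [-9.94 -4.76 18.53] turn -0.23 | [ 0.4999 -0.1818  0.4204] [ 3.1408  0.     -1.6228]
```

Request:
send_rows:
  motion:
    - {"offset": [-3.3,-1.6,2],"turn": -0.2}
    - {"offset": [-6.6,-3.2,5],"turn": -0.2}
    - {"offset": [-9.9,-4.8,9],"turn": -0.2}
    - {"offset": [-9.9,-4.8,9],"turn": -0.2}
    - {"offset": [-9.9,-4.8,9],"turn": -0.2}
    - {"offset": [-9.9,-4.8,9],"turn": -0.2}

```text
t: 1.95
eef_pos: [0.5532, -0.0867, 0.3315]
ee_rot: [-3.141, -0.0, -1.621]
force: [0.1, 0.4, 0.9]
width: 0.0876
```

```bash
python3 - <<'E'
from station import *
from h import *
plan(get_state(),.5525,-.085,.235,-np.pi/2-.048)
f=grab_frame("wrist");cv2.imwrite("pics/w2.png",f["frame"])
P=cloud(f);z=P[...,2]
roi=(P[...,0]>.5)&(P[...,0]<.61)&(P[...,1]<-.0)&(P[...,1]>-.33)
k,l,st,c=cv2.connectedComponentsWithStats((roi&(z>.075)&(z<.118)).astype(np.uint8))
for i in range(1,k):
    if st[i,4]<30:continue
    Q=P[l==i]; (x,y),r=cv2.minEnclosingCircle((Q[:,:2]*1000).astype(np.float32))
    print("  ",st[i],"circle",round(x,1),round(y,1),"r",round(r,1),"zmax",Q[:,2].max().round(4))
E
```

```text
offset [-0.17  0.09  9.65] turn -0.13 | [ 0.5532 -0.0867  0.3315] [-3.1408e+00 -3.0000e-04 -1.6211e+00]
   [ 237    0   74   57 3424] circle 548.9 -211.7 r 20.9 zmax 0.117
   [ 235   96   69   70 3812] circle 554.7 -148.3 r 20.6 zmax 0.099
   [ 247  194   62   74 3651] circle 553.3 -86.4 r 20.7 zmax 0.1127
```

View pics/w2.png

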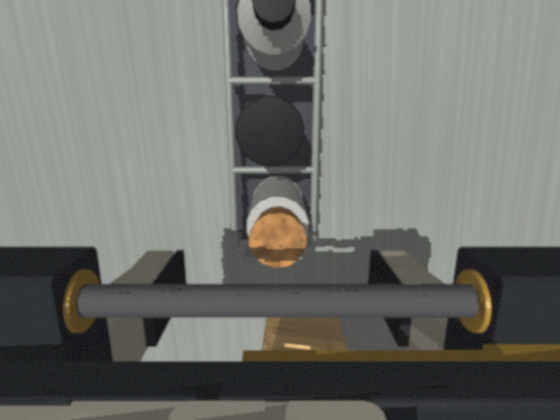

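The cork stopper is at (277,237), midway between the fingers, and its circle fit (.5533, -.0864) matches the TCP. So I descend straight and grip.

Request:
send_rows:
  motion:
    - {"offset": [0,0,3],"turn": 0}
    - {"offset": [0,0,6],"turn": 0}
    - {"offset": [0,0,8.5],"turn": 0}
    - {"offset": [0,0,9.6],"turn": 0}
    - {"offset": [0,0,9.6],"turn": 0}
    - {"offset": [0,0,9.6],"turn": 0}

```text
t: 2.6
eef_pos: [0.5538, -0.086, 0.2361]
ee_rot: [-3.14, 0.0, -1.62]
force: [0.2, 0.1, 0.6]
width: 0.0876
```

Request:
send_rows:
  motion:
    - {"offset": [0,0,0],"turn": 0}
    - {"offset": [0,0,0],"turn": 0}
    - {"offset": [0,0,0],"turn": 0}
    - {"offset": [0,0,0],"turn": 0}
    - {"offset": [0,0,0],"turn": 0}
    - {"offset": [0,0,0],"turn": 0}
    - {"offset": [0,0,0],"turn": 0}
  hand: -1
  squeeze: 25

```text
t: 3.3
eef_pos: [0.5532, -0.0856, 0.2346]
ee_rot: [3.141, -0.0, -1.62]
force: [-0.4, -0.1, 0.5]
width: 0.0414
```

Request:
send_rows:
  motion:
    - {"offset": [0,0,-1],"turn": 0}
    - {"offset": [0,0,-4],"turn": 0}
    - {"offset": [0,0,-7],"turn": 0}
    - {"offset": [0,0,-10],"turn": 0}
    - {"offset": [0,0,-10],"turn": 0}
    - {"offset": [0,0,-10],"turn": 0}

```text
t: 3.9
eef_pos: [0.553, -0.0855, 0.3356]
ee_rot: [-3.14, 0.001, -1.62]
force: [-0.4, 1.1, -2.9]
width: 0.0414
```

```bash
python3 -c "
from station import *;from h import *
s=get_state();print(s['force'],s['width'])
plan(s,.5742,.2615,.335,-np.pi/2-.175)"
```

```text
[-0.41544716  1.11773103 -2.89955619] 0.04139588361157745
offset [-34.76  -0.4    0.09] turn 7.18 | [ 0.553  -0.0855  0.3356] [-3.1400e+00  8.0000e-04 -1.6204e+00]
```

Request:
send_rows:
  motion:
    - {"offset": [-3,0,0],"turn": 1}
    - {"offset": [-7,-0.1,0],"turn": 2}
    - {"offset": [-12,-0.2,0],"turn": 3}
    - {"offset": [-17,-0.2,0],"turn": 4}
    - {"offset": [-22,-0.2,0],"turn": 5}
    - {"offset": [-27,-0.3,0],"turn": 6}
    - {"offset": [-31,-0.4,0],"turn": 7}
    - {"offset": [-33.5,-0.4,0],"turn": 7.2}

```text
t: 4.7
eef_pos: [0.5732, 0.2517, 0.3329]
ee_rot: [3.14, -0.002, -1.745]
force: [0.3, 0.4, -1.7]
width: 0.0416
```

Request:
send_rows:
  motion:
    - {"offset": [-1.3,0,0],"turn": 0}
    - {"offset": [-1.3,0,0],"turn": 0}
    - {"offset": [-1.3,0,0],"turn": 0}
    - {"offset": [-1.3,0,0],"turn": 0}

```text
t: 5.1
eef_pos: [0.5759, 0.2605, 0.3343]
ee_rot: [3.141, -0.001, -1.747]
force: [0.3, 0.8, -1.8]
width: 0.0413
```

```bash
cat > c.py <<'E'
from station import *
from h import *
import sys
s=get_state()
f=grab_frame("wrist");cv2.imwrite("pics/%s.png"%sys.argv[1],f["frame"])
P=cloud(f);z=P[...,2]
hsv=cv2.cvtColor(f["frame"],cv2.COLOR_BGR2HSV)
roi=(P[...,0]>.48)&(P[...,0]<.65)&(P[...,1]>0)&(P[...,1]<.33)
m=roi&(hsv[...,0]>8)&(hsv[...,0]<28)&(hsv[...,1]>60)
w=m&(z>.028)&(z<.08);print("caddy rims",w.sum(),rect(P[w]),P[w][:,1].min().round(4),P[w][:,1].max().round(4))
fl=m&(z>.001)&(z<.012)
k,l,st,c=cv2.connectedComponentsWithStats(fl.astype(np.uint8))
for i in range(1,k):
    if st[i,4]>300: print(" floor",st[i],rect(P[l==i]),P[l==i][:,2].mean().round(4))
E
python3 c.py w3; python3 -c "
from station import *;from h import *
s=get_state();print(s['force'],s['width'])
plan(s,.5742,.2615,.235,-np.pi/2-.175)"
```

```text
caddy rims 5391 (array([565.3, 204.8]), array([182.5,  70.2]), -0.176) 0.1096 0.3002
 floor [ 239    0   78   75 5641] (array([552.8, 134.2]), array([54.4, 58.3]), 1.3932) 0.0047
 floor [ 241   84   73   75 5320] (array([564. , 197.4]), array([59.3, 58.3]), -0.1766) 0.0049
 floor [ 243  169   69   53 2609] (array([574.9, 258.2]), array([45.8, 58.6]), 1.3823) 0.0048
[-0.48186334 -0.30307953 -1.75492617] 0.04131835581545318
offset [-0.08  0.19  9.95] turn -0.07 | [0.576  0.2604 0.3345] [ 3.1411e+00 -5.0000e-04 -1.7471e+00]
```

View pics/w3.png

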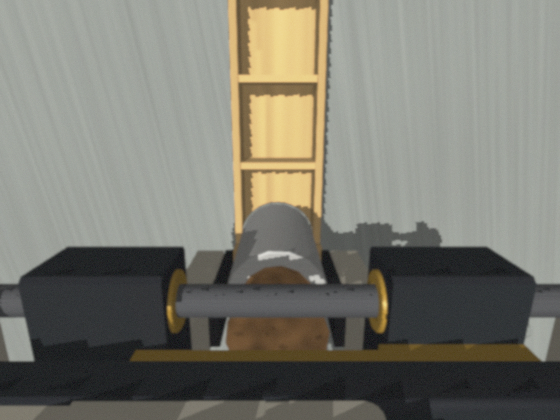

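The wrist view shows compartments at (283,115) and (285,35), and the cork tin held above the first one. The floor fit of place 2 puts place 1 at (.5753, .2604), and the TCP is within 1 mm of it. Lowering now.

Request:
send_rows:
  motion:
    - {"offset": [0,0,2.5],"turn": 0}
    - {"offset": [0,0,5],"turn": 0}
    - {"offset": [0,0,7.5],"turn": 0}
    - {"offset": [0,0,9],"turn": 0}
    - {"offset": [0,0,9.6],"turn": 0}
    - {"offset": [0,0,9.8],"turn": 0}
    - {"offset": [0,0,9.8],"turn": 0}
    - {"offset": [0,0,9.8],"turn": 0}

```text
t: 5.95
eef_pos: [0.5764, 0.2617, 0.2378]
ee_rot: [-3.14, 0.001, -1.746]
force: [-0.0, -0.8, -1.9]
width: 0.0412
```

Request:
send_rows:
  motion:
    - {"offset": [0,0,0.1],"turn": 0}
    - {"offset": [0,0,0.2],"turn": 0}
    - {"offset": [0,0,0.2],"turn": 0}

```text
t: 6.25
eef_pos: [0.5759, 0.2617, 0.2348]
ee_rot: [-3.141, 0.0, -1.746]
force: [0.2, 0.1, -2.6]
width: 0.0416
```

Request:
send_rows:
  motion:
    - {"offset": [0,0,0.1],"turn": 0}
    - {"offset": [0,0,0.2],"turn": 0}
    - {"offset": [0,0,0.2],"turn": 0}

```text
t: 6.55
eef_pos: [0.576, 0.2618, 0.2346]
ee_rot: [-3.141, 0.0, -1.745]
force: [-6.1, -1.6, 12.6]
width: 0.0412
```

Contact at the floor (12.6 N up). Release and rise.

Request:
send_rows:
  motion:
    - {"offset": [0,0,-0.1],"turn": 0}
    - {"offset": [0,0,-0.1],"turn": 0}
    - {"offset": [0,0,-0.1],"turn": 0}
    - {"offset": [0,0,-0.1],"turn": 0}
    - {"offset": [0,0,-0.1],"turn": 0}
    - {"offset": [0,0,-0.1],"turn": 0}
  hand: 1

```text
t: 7.15
eef_pos: [0.576, 0.2616, 0.2335]
ee_rot: [3.141, -0.0, -1.746]
force: [0.5, 0.3, 1.0]
width: 0.0834
```

Request:
send_rows:
  motion:
    - {"offset": [0,0,-2],"turn": 0}
    - {"offset": [0,0,-5],"turn": 0}
    - {"offset": [0,0,-8],"turn": 0}
    - {"offset": [0,0,-11],"turn": 0}

```text
t: 7.55
eef_pos: [0.5759, 0.2615, 0.3447]
ee_rot: [3.141, -0.0, -1.746]
force: [0.6, -0.4, 0.2]
width: 0.0876
```

```bash
python3 -c "
from station import *;from h import *
s=get_state();print(s['force'],s['width'])
plan(s,.5547,-.1485,.345,-np.pi/2-.048)"
```

```text
[ 0.59828634 -0.41142468  0.20919222] 0.08759928339090203
offset [ 4.075e+01 -5.050e+00 -2.000e-02] turn -7.28 | [0.5759 0.2615 0.3447] [ 3.1414e+00 -3.0000e-04 -1.7458e+00]
```

Request:
send_rows:
  motion:
    - {"offset": [5,-0.6,0],"turn": -1}
    - {"offset": [10,-1.2,0],"turn": -2}
    - {"offset": [15,-1.9,0],"turn": -3}
    - {"offset": [20,-2.5,0],"turn": -4}
    - {"offset": [25,-3.1,0],"turn": -5}
    - {"offset": [30,-3.7,0],"turn": -6}
    - {"offset": [35,-4.4,0],"turn": -7}
    - {"offset": [39.5,-4.9,0],"turn": -7.3}

```text
t: 8.35
eef_pos: [0.555, -0.1379, 0.3439]
ee_rot: [-3.141, -0.0, -1.618]
force: [0.8, 0.1, 0.2]
width: 0.0874
```

Request:
send_rows:
  motion:
    - {"offset": [1.2,-0.1,0],"turn": 0}
    - {"offset": [1.2,-0.1,0],"turn": 0}
    - {"offset": [1.2,-0.1,0],"turn": 0}
    - {"offset": [1.2,-0.1,0],"turn": 0}

```text
t: 8.75
eef_pos: [0.5561, -0.1469, 0.3436]
ee_rot: [-3.142, 0.0, -1.617]
force: [0.1, -0.2, 0.4]
width: 0.0878
```

```bash
cat > t.py <<'E'
from station import *
from h import *
import sys
f=grab_frame("wrist");cv2.imwrite("pics/%s.png"%sys.argv[1],f["frame"])
P=cloud(f);z=P[...,2]
roi=(P[...,0]>.5)&(P[...,0]<.61)&(P[...,1]<-.0)&(P[...,1]>-.33)
k,l,st,c=cv2.connectedComponentsWithStats((roi&(z>.075)&(z<.118)).astype(np.uint8))
for i in range(1,k):
    if st[i,4]<30:continue
    Q=P[l==i]; (x,y),r=cv2.minEnclosingCircle((Q[:,:2]*1000).astype(np.float32))
    print("  ",st[i],"circle",round(x,1),round(y,1),"r",round(r,1),"zmax",Q[:,2].max().round(4))
plan(get_state(),float(sys.argv[2]),float(sys.argv[3]),.235,-np.pi/2-.048)
E
python3 t.py w4 .5547 -.1485
```

```text
[ 245    0   70   56 3241] circle 548.5 -273.4 r 20.8 zmax 0.1173
   [ 251   89   65   66 3345] circle 549.0 -212.2 r 20.9 zmax 0.1169
   [ 249  186   61   66 3148] circle 554.8 -148.7 r 20.7 zmax 0.0988
offset [ 0.19  0.13 10.87] turn 0.11 | [ 0.5561 -0.1467  0.3437] [-3.1415e+00  1.0000e-04 -1.6169e+00]
```

Request:
send_rows:
  motion:
    - {"offset": [0.2,0.1,3],"turn": 0}
    - {"offset": [0.2,0.1,6],"turn": 0}
    - {"offset": [0.2,0.1,9],"turn": 0}
    - {"offset": [0.2,0.1,10.5],"turn": 0}
    - {"offset": [0.2,0.1,10.9],"turn": 0}
    - {"offset": [0.2,0.1,10.9],"turn": 0}
    - {"offset": [0.2,0.1,10.9],"turn": 0}

```text
t: 9.5
eef_pos: [0.5554, -0.1493, 0.2357]
ee_rot: [-3.14, -0.0, -1.617]
force: [1.3, -0.2, 0.2]
width: 0.0876
```

Request:
send_rows:
  motion:
    - {"offset": [0,0,0],"turn": 0}
    - {"offset": [0,0,0],"turn": 0}
    - {"offset": [0,0,0],"turn": 0}
    - {"offset": [0,0,0],"turn": 0}
    - {"offset": [0,0,0],"turn": 0}
    - {"offset": [0,0,0],"turn": 0}
    - {"offset": [0,0,0],"turn": 0}
  hand: -1

```text
t: 10.2
eef_pos: [0.5548, -0.1499, 0.2346]
ee_rot: [3.141, -0.0, -1.618]
force: [-1.3, 0.3, -0.6]
width: 0.041
```

Request:
send_rows:
  motion:
    - {"offset": [0,0,-1],"turn": 0}
    - {"offset": [0,0,-4],"turn": 0}
    - {"offset": [0,0,-7],"turn": 0}
    - {"offset": [0,0,-10],"turn": 0}
    - {"offset": [0,0,-10],"turn": 0}
    - {"offset": [0,0,-10],"turn": 0}

```text
t: 10.8
eef_pos: [0.5546, -0.1498, 0.3357]
ee_rot: [-3.14, 0.001, -1.619]
force: [-0.8, -0.3, -1.4]
width: 0.0413
```

```bash
python3 -c "
from station import *;from h import *
s=get_state();print(s['force'],s['width'])
plan(s,.564,.1974,.335,-np.pi/2-.1766)"
```

```text
[-0.81286034 -0.26312875 -1.43937158] 0.04131931577059542
offset [-34.73   0.73   0.09] turn 7.38 | [ 0.5546 -0.1498  0.3357] [-3.1397e+00  5.0000e-04 -1.6186e+00]
```

Request:
send_rows:
  motion:
    - {"offset": [-3,0,0],"turn": 1}
    - {"offset": [-7,0.1,0],"turn": 2}
    - {"offset": [-12,0.2,0],"turn": 3}
    - {"offset": [-17,0.3,0],"turn": 4}
    - {"offset": [-22,0.4,0],"turn": 5}
    - {"offset": [-27,0.6,0],"turn": 6}
    - {"offset": [-31,0.7,0],"turn": 7}
    - {"offset": [-33.5,0.7,0],"turn": 7.4}

```text
t: 11.6
eef_pos: [0.5631, 0.1879, 0.3332]
ee_rot: [3.14, -0.001, -1.746]
force: [1.0, -0.1, -2.2]
width: 0.0412
```

Request:
send_rows:
  motion:
    - {"offset": [-1.2,0,0],"turn": 0}
    - {"offset": [-1.2,0,0],"turn": 0}
    - {"offset": [-1.2,0,0],"turn": 0}
    - {"offset": [-1.2,0,0],"turn": 0}

```text
t: 12.0
eef_pos: [0.5657, 0.1958, 0.3343]
ee_rot: [3.141, -0.001, -1.749]
force: [0.2, 0.3, -1.1]
width: 0.0414
```

```bash
python3 c.py w5; python3 -c "
from station import *;from h import *
s=get_state();print(s['force'],s['width'])
plan(s,.564,.1974,.2345,-np.pi/2-.1766)"
```

```text
caddy rims 5418 (array([555.1, 147.3]), array([198.1,  70.1]), -0.1761) 0.0447 0.2508
 floor [ 240    0   78   77 5792] (array([541.4,  70.3]), array([55.5, 58.4]), 1.3918) 0.0047
 floor [ 243   86   73   75 5307] (array([552.9, 134.4]), array([59.4, 58.3]), -0.177) 0.0049
 floor [ 245  171   69   56 2669] (array([564.1, 197.4]), array([50.6, 58.3]), 1.3955) 0.0048
[-0.34379905 -0.14760355 -1.77391664] 0.04154111069221655
offset [-0.14  0.2  10.  ] turn -0.09 | [0.5658 0.1957 0.3345] [ 3.1412e+00 -4.0000e-04 -1.7489e+00]
```

View pics/w5.png

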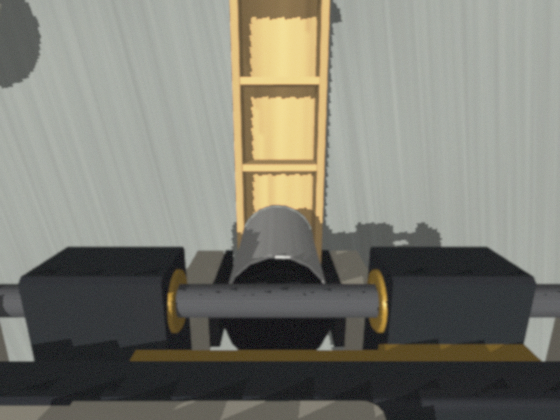

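The flat tin is over place 2 (place 3 at (287,123), place 4 at (288,38)). I'll lower it with small corrections.

Request:
send_rows:
  motion:
    - {"offset": [-0.1,0.2,2.5],"turn": 0}
    - {"offset": [-0.1,0.2,5],"turn": 0}
    - {"offset": [-0.1,0.2,7.5],"turn": 0}
    - {"offset": [-0.1,0.2,9.2],"turn": 0}
    - {"offset": [-0.1,0.2,9.8],"turn": 0}
    - {"offset": [-0.1,0.2,9.9],"turn": 0}
    - {"offset": [-0.1,0.2,10],"turn": 0}
    - {"offset": [-0.1,0.2,10],"turn": 0}

```text
t: 12.85
eef_pos: [0.5644, 0.1983, 0.2356]
ee_rot: [-3.141, 0.001, -1.748]
force: [-0.4, 0.2, -1.0]
width: 0.0412
```

Request:
send_rows:
  motion:
    - {"offset": [0,0,0.05],"turn": 0}
    - {"offset": [0,0,0.1],"turn": 0}
    - {"offset": [0,0,0.1],"turn": 0}

```text
t: 13.15
eef_pos: [0.5643, 0.1984, 0.2346]
ee_rot: [-3.141, 0.001, -1.747]
force: [-2.1, -0.5, 5.5]
width: 0.0412
```

Request:
send_rows:
  motion:
    - {"offset": [0,0,0],"turn": 0}
    - {"offset": [0,0,0],"turn": 0}
    - {"offset": [0,0,0],"turn": 0}
    - {"offset": [0,0,0],"turn": 0}
    - {"offset": [0,0,0],"turn": 0}
    - {"offset": [0,0,0],"turn": 0}
  hand: 1

```text
t: 13.75
eef_pos: [0.5641, 0.1982, 0.2336]
ee_rot: [3.141, -0.0, -1.748]
force: [0.3, -0.5, -0.3]
width: 0.083
```

Request:
send_rows:
  motion:
    - {"offset": [0,0,-2],"turn": 0}
    - {"offset": [0,0,-5],"turn": 0}
    - {"offset": [0,0,-8],"turn": 0}
    - {"offset": [0,0,-11],"turn": 0}

```text
t: 14.15
eef_pos: [0.564, 0.1982, 0.3447]
ee_rot: [3.141, -0.0, -1.747]
force: [0.6, -0.3, -0.9]
width: 0.0875
```

```bash
python3 -c "
from station import *;from h import *
s=get_state();print(s['force'],s['width'])
plan(s,.5495,-.212,.345,-np.pi/2-.048)"
```

```text
[ 0.55449575 -0.30957869 -0.92795353] 0.08754341959905104
offset [ 4.063e+01 -5.790e+00 -2.000e-02] turn -7.37 | [0.564  0.1982 0.3447] [ 3.1414e+00 -3.0000e-04 -1.7475e+00]
```

Request:
send_rows:
  motion:
    - {"offset": [5,-0.7,0],"turn": -1}
    - {"offset": [10,-1.4,0],"turn": -2}
    - {"offset": [15,-2.1,0],"turn": -3}
    - {"offset": [20,-2.8,0],"turn": -4}
    - {"offset": [25,-3.6,0],"turn": -5}
    - {"offset": [30,-4.3,0],"turn": -6}
    - {"offset": [35,-5,0],"turn": -7}
    - {"offset": [39.5,-5.7,0],"turn": -7.4}

```text
t: 14.95
eef_pos: [0.5502, -0.2026, 0.3439]
ee_rot: [-3.141, 0.0, -1.618]
force: [1.2, 0.6, 0.6]
width: 0.0878
```

Request:
send_rows:
  motion:
    - {"offset": [1.1,-0.1,0],"turn": 0}
    - {"offset": [1.1,-0.1,0],"turn": 0}
    - {"offset": [1.1,-0.1,0],"turn": 0}
    - {"offset": [1.1,-0.1,0],"turn": 0}

```text
t: 15.35
eef_pos: [0.5513, -0.2106, 0.3437]
ee_rot: [-3.142, 0.0, -1.617]
force: [0.1, 0.2, -0.2]
width: 0.0877
```

```bash
python3 t.py w6 .549 -.2122
```

```text
[ 245   92   64   67 3307] circle 548.3 -274.2 r 20.7 zmax 0.1167
   [ 250  185   61   63 2843] circle 549.1 -212.3 r 21.0 zmax 0.1164
offset [ 0.19  0.23 10.87] turn 0.11 | [ 0.5514 -0.2104  0.3437] [-3.1415e+00  1.0000e-04 -1.6168e+00]
```

Request:
send_rows:
  motion:
    - {"offset": [0.2,0.2,3],"turn": 0}
    - {"offset": [0.2,0.2,6],"turn": 0}
    - {"offset": [0.2,0.2,9],"turn": 0}
    - {"offset": [0.2,0.2,10.5],"turn": 0}
    - {"offset": [0.2,0.2,10.9],"turn": 0}
    - {"offset": [0.2,0.2,10.9],"turn": 0}
    - {"offset": [0.2,0.2,10.9],"turn": 0}

```text
t: 16.1
eef_pos: [0.5498, -0.2131, 0.2358]
ee_rot: [-3.14, -0.0, -1.617]
force: [0.1, 0.8, -0.6]
width: 0.0877
```

Request:
send_rows:
  motion:
    - {"offset": [0,0,0],"turn": 0}
    - {"offset": [0,0,0],"turn": 0}
    - {"offset": [0,0,0],"turn": 0}
    - {"offset": [0,0,0],"turn": 0}
    - {"offset": [0,0,0],"turn": 0}
    - {"offset": [0,0,0],"turn": 0}
    - {"offset": [0,0,0],"turn": 0}
  hand: -1

```text
t: 16.8
eef_pos: [0.5491, -0.2136, 0.2347]
ee_rot: [3.141, -0.0, -1.618]
force: [-0.4, 0.3, -0.0]
width: 0.0416
```

Request:
send_rows:
  motion:
    - {"offset": [0,0,-1],"turn": 0}
    - {"offset": [0,0,-4],"turn": 0}
    - {"offset": [0,0,-7],"turn": 0}
    - {"offset": [0,0,-10],"turn": 0}
    - {"offset": [0,0,-10],"turn": 0}
    - {"offset": [0,0,-10],"turn": 0}

```text
t: 17.4
eef_pos: [0.5489, -0.2135, 0.3357]
ee_rot: [-3.14, 0.0, -1.619]
force: [-0.6, -0.5, -2.7]
width: 0.0412
```

```bash
python3 -c "
from station import *;from h import *
s=get_state();print(s['force'],s['width'])
plan(s,.5529,.1344,.335,-np.pi/2-.1766)"
```

```text
[-0.58970105 -0.46299374 -2.65877283] 0.04124390218823728
offset [-34.77   1.27   0.08] turn 7.38 | [ 0.5489 -0.2135  0.3357] [-3.1398e+00  4.0000e-04 -1.6186e+00]
```

Request:
send_rows:
  motion:
    - {"offset": [-3,0.1,0],"turn": 1}
    - {"offset": [-7,0.3,0],"turn": 2}
    - {"offset": [-12,0.5,0],"turn": 3}
    - {"offset": [-17,0.7,0],"turn": 4}
    - {"offset": [-22,0.9,0],"turn": 5}
    - {"offset": [-27,1.1,0],"turn": 6}
    - {"offset": [-31,1.3,0],"turn": 7}
    - {"offset": [-33.5,1.3,0],"turn": 7.4}

```text
t: 18.2
eef_pos: [0.5513, 0.1243, 0.3334]
ee_rot: [3.14, -0.001, -1.746]
force: [0.5, 0.4, -1.4]
width: 0.0412
```

Request:
send_rows:
  motion:
    - {"offset": [-1.3,0,0],"turn": 0}
    - {"offset": [-1.3,0,0],"turn": 0}
    - {"offset": [-1.3,0,0],"turn": 0}
    - {"offset": [-1.3,0,0],"turn": 0}

```text
t: 18.6
eef_pos: [0.5541, 0.1334, 0.3342]
ee_rot: [3.141, -0.001, -1.749]
force: [-0.1, 0.3, -1.2]
width: 0.0415
```

```bash
python3 c.py w7; python3 -c "
from station import *;from h import *
s=get_state();print(s['force'],s['width'])
plan(s,.5529,.1344,.2345,-np.pi/2-.1766)"
```

```text
caddy rims 5249 (array([555.7, 150.3]), array([239.9,  70.3]), -0.1779) 0.0265 0.2735
 floor [ 242   82   73   78 5528] (array([541.4,  70.2]), array([61.9, 58.3]), -0.1772) 0.0048
 floor [ 244  170   69   56 2696] (array([552.7, 133.5]), array([48.8, 58.6]), 1.3827) 0.0048
[-0.81217873 -0.07696104 -1.82882664] 0.04123058315720733
offset [-0.08  0.14  9.99] turn -0.09 | [0.5542 0.1334 0.3344] [ 3.1410e+00 -5.0000e-04 -1.7489e+00]
```

Request:
send_rows:
  motion:
    - {"offset": [0,0.1,2.5],"turn": 0}
    - {"offset": [0,0.1,5],"turn": 0}
    - {"offset": [0,0.1,7.5],"turn": 0}
    - {"offset": [0,0.1,9.2],"turn": 0}
    - {"offset": [0,0.1,9.8],"turn": 0}
    - {"offset": [0,0.1,9.9],"turn": 0}
    - {"offset": [0,0.1,10],"turn": 0}
    - {"offset": [0,0.1,10],"turn": 0}

```text
t: 19.45
eef_pos: [0.5537, 0.1346, 0.2355]
ee_rot: [-3.14, 0.001, -1.748]
force: [0.8, 0.0, -1.9]
width: 0.0413
```

Request:
send_rows:
  motion:
    - {"offset": [0,0,0.05],"turn": 0}
    - {"offset": [0,0,0.1],"turn": 0}
    - {"offset": [0,0,0.1],"turn": 0}

```text
t: 19.75
eef_pos: [0.5536, 0.1349, 0.2346]
ee_rot: [-3.141, 0.001, -1.747]
force: [-1.7, 0.3, 4.8]
width: 0.0412
```

Request:
send_rows:
  motion:
    - {"offset": [0,0,0],"turn": 0}
    - {"offset": [0,0,0],"turn": 0}
    - {"offset": [0,0,0],"turn": 0}
    - {"offset": [0,0,0],"turn": 0}
    - {"offset": [0,0,0],"turn": 0}
    - {"offset": [0,0,0],"turn": 0}
  hand: 1

```text
t: 20.35
eef_pos: [0.5534, 0.1347, 0.2336]
ee_rot: [3.141, -0.0, -1.748]
force: [0.5, -0.2, -0.2]
width: 0.0838
```

Request:
send_rows:
  motion:
    - {"offset": [0,0,-2],"turn": 0}
    - {"offset": [0,0,-5],"turn": 0}
    - {"offset": [0,0,-8],"turn": 0}
    - {"offset": [0,0,-11],"turn": 0}

```text
t: 20.75
eef_pos: [0.5532, 0.1346, 0.3447]
ee_rot: [3.141, -0.0, -1.748]
force: [0.2, -0.0, 0.2]
width: 0.0877
```

```bash
python3 -c "
from station import *;from h import *
s=get_state();print(s['force'],s['width'])
plan(s,.5484,-.274,.345,-np.pi/2-.048)"
```

```text
[ 0.19342789 -0.01770046  0.21569764] 0.08772453172905317
offset [ 4.03e+01 -6.71e+00 -2.00e-02] turn -7.38 | [0.5532 0.1346 0.3447] [ 3.1413e+00 -3.0000e-04 -1.7476e+00]
```

Request:
send_rows:
  motion:
    - {"offset": [4.9,-0.8,0],"turn": -1}
    - {"offset": [9.8,-1.6,0],"turn": -2}
    - {"offset": [14.7,-2.5,0],"turn": -3}
    - {"offset": [19.6,-3.3,0],"turn": -4}
    - {"offset": [24.5,-4.1,0],"turn": -5}
    - {"offset": [29.4,-4.9,0],"turn": -6}
    - {"offset": [34.3,-5.7,0],"turn": -7}
    - {"offset": [39.1,-6.5,0],"turn": -7.4}

```text
t: 21.55
eef_pos: [0.5482, -0.2637, 0.3438]
ee_rot: [-3.141, -0.0, -1.618]
force: [0.8, 0.2, 0.1]
width: 0.0877
```

Request:
send_rows:
  motion:
    - {"offset": [1.2,-0.1,0],"turn": 0}
    - {"offset": [1.2,-0.1,0],"turn": 0}
    - {"offset": [1.2,-0.1,0],"turn": 0}
    - {"offset": [1.2,-0.1,0],"turn": 0}

```text
t: 21.95
eef_pos: [0.5491, -0.2726, 0.3437]
ee_rot: [-3.142, 0.0, -1.617]
force: [-0.3, -0.5, 0.3]
width: 0.0877
```

```bash
python3 t.py w8 .5484 -.274
```

```text
[ 248  186   60   63 2937] circle 548.6 -274.4 r 20.9 zmax 0.1175
offset [ 0.16  0.08 10.88] turn 0.11 | [ 0.5492 -0.2724  0.3438] [-3.1414e+00  1.0000e-04 -1.6169e+00]
```

Request:
send_rows:
  motion:
    - {"offset": [0.2,0.1,3],"turn": 0}
    - {"offset": [0.2,0.1,6],"turn": 0}
    - {"offset": [0.2,0.1,9],"turn": 0}
    - {"offset": [0.2,0.1,10.5],"turn": 0}
    - {"offset": [0.2,0.1,10.9],"turn": 0}
    - {"offset": [0.2,0.1,10.9],"turn": 0}
    - {"offset": [0.2,0.1,10.9],"turn": 0}

```text
t: 22.7
eef_pos: [0.5486, -0.2753, 0.2359]
ee_rot: [-3.14, -0.0, -1.617]
force: [0.1, 0.1, -0.7]
width: 0.0874
```

Request:
send_rows:
  motion:
    - {"offset": [0,0,0],"turn": 0}
    - {"offset": [0,0,0],"turn": 0}
    - {"offset": [0,0,0],"turn": 0}
    - {"offset": [0,0,0],"turn": 0}
    - {"offset": [0,0,0],"turn": 0}
    - {"offset": [0,0,0],"turn": 0}
    - {"offset": [0,0,0],"turn": 0}
  hand: -1

```text
t: 23.4
eef_pos: [0.5479, -0.2757, 0.2346]
ee_rot: [3.142, -0.0, -1.618]
force: [0.6, -0.5, 0.4]
width: 0.0417
```

Request:
send_rows:
  motion:
    - {"offset": [0,0,-1],"turn": 0}
    - {"offset": [0,0,-4],"turn": 0}
    - {"offset": [0,0,-7],"turn": 0}
    - {"offset": [0,0,-10],"turn": 0}
    - {"offset": [0,0,-10],"turn": 0}
    - {"offset": [0,0,-10],"turn": 0}

```text
t: 24.0
eef_pos: [0.5478, -0.2756, 0.3357]
ee_rot: [-3.14, 0.0, -1.619]
force: [0.1, 0.1, -2.8]
width: 0.0415
```

```bash
python3 -c "
from station import *;from h import *
s=get_state();print(s['force'],s['width'])
plan(s,.5415,.0712,.335,-np.pi/2-.1766)"
```

```text
[ 0.12722105  0.13118355 -2.78943244] 0.04145361306748092
offset [-34.61   2.28   0.07] turn 7.38 | [ 0.5478 -0.2756  0.3357] [-3.1399e+00  2.0000e-04 -1.6186e+00]
```

Request:
send_rows:
  motion:
    - {"offset": [-3,0.2,0],"turn": 1}
    - {"offset": [-7,0.5,0],"turn": 2}
    - {"offset": [-12,0.8,0],"turn": 3}
    - {"offset": [-17,1.1,0],"turn": 4}
    - {"offset": [-22,1.5,0],"turn": 5}
    - {"offset": [-27,1.8,0],"turn": 6}
    - {"offset": [-31,2.1,0],"turn": 7}
    - {"offset": [-33.3,2.3,0],"turn": 7.4}

```text
t: 24.8
eef_pos: [0.54, 0.0607, 0.3335]
ee_rot: [3.14, -0.001, -1.746]
force: [-0.6, -1.0, -0.9]
width: 0.0412
```

Request:
send_rows:
  motion:
    - {"offset": [-1.3,0,0],"turn": 0}
    - {"offset": [-1.3,0,0],"turn": 0}
    - {"offset": [-1.3,0,0],"turn": 0}
    - {"offset": [-1.3,0,0],"turn": 0}

```text
t: 25.2
eef_pos: [0.543, 0.0699, 0.3342]
ee_rot: [3.141, -0.001, -1.749]
force: [-0.0, 0.7, -2.6]
width: 0.0412
```

```bash
python3 c.py w9; python3 -c "
from station import *;from h import *
s=get_state();print(s['force'],s['width'])
plan(s,.5415,.0712,.2345,-np.pi/2-.1766)"
```

```text
caddy rims 2908 (array([550.1, 119.1]), array([177.5,  70.1]), -0.1769) 0.026 0.2116
 floor [ 244  173   69   57 2531] (array([542. ,  73.1]), array([49.9, 58.9]), 1.3779) 0.0048
[-0.26038422 -0.96233605 -1.44307345] 0.04147261381321759
offset [-0.12  0.17  9.98] turn -0.09 | [0.543  0.0698 0.3343] [ 3.1409e+00 -4.0000e-04 -1.7489e+00]
```

Request:
send_rows:
  motion:
    - {"offset": [-0.1,0.2,2.5],"turn": 0}
    - {"offset": [-0.1,0.2,5],"turn": 0}
    - {"offset": [-0.1,0.2,7.5],"turn": 0}
    - {"offset": [-0.1,0.2,9.2],"turn": 0}
    - {"offset": [-0.1,0.2,9.8],"turn": 0}
    - {"offset": [-0.1,0.2,9.9],"turn": 0}
    - {"offset": [-0.1,0.2,10],"turn": 0}
    - {"offset": [-0.1,0.2,10],"turn": 0}

```text
t: 26.05
eef_pos: [0.5416, 0.0722, 0.2355]
ee_rot: [-3.14, 0.001, -1.748]
force: [0.1, 0.7, -2.2]
width: 0.0413
```

Request:
send_rows:
  motion:
    - {"offset": [0,0,0.05],"turn": 0}
    - {"offset": [0,0,0.1],"turn": 0}
    - {"offset": [0,0,0.1],"turn": 0}

```text
t: 26.35
eef_pos: [0.5416, 0.0724, 0.2346]
ee_rot: [-3.14, 0.001, -1.747]
force: [-1.1, -0.1, 5.5]
width: 0.0414
```

Contact again. I'll release, rise, and back away to the right and toward the robot for a clear final view.

Request:
send_rows:
  motion:
    - {"offset": [0,0,0],"turn": 0}
    - {"offset": [0,0,0],"turn": 0}
    - {"offset": [0,0,0],"turn": 0}
    - {"offset": [0,0,0],"turn": 0}
    - {"offset": [0,0,0],"turn": 0}
    - {"offset": [0,0,0],"turn": 0}
  hand: 1

```text
t: 26.95
eef_pos: [0.5413, 0.0722, 0.2336]
ee_rot: [3.142, -0.0, -1.748]
force: [0.0, 0.7, 0.3]
width: 0.0834
```

Request:
send_rows:
  motion:
    - {"offset": [0,0,-2],"turn": 0}
    - {"offset": [0,0,-5],"turn": 0}
    - {"offset": [0,0,-9],"turn": 0}
    - {"offset": [0,0,-13],"turn": 0}
    - {"offset": [0,0,-17],"turn": 0}

```text
t: 27.45
eef_pos: [0.541, 0.072, 0.4053]
ee_rot: [3.141, -0.0, -1.748]
force: [1.3, 1.2, -0.4]
width: 0.0873
```

Request:
send_rows:
  motion:
    - {"offset": [4.5,1,0],"turn": 0}
    - {"offset": [9,2,0],"turn": 0}
    - {"offset": [13.5,3,0],"turn": 0}
    - {"offset": [18,4,0],"turn": 0}
    - {"offset": [22.5,5,0],"turn": 0}
    - {"offset": [27,6,0],"turn": 0}
    - {"offset": [30,7,0],"turn": 0}
    - {"offset": [30,7,0],"turn": 0}

```text
t: 28.25
eef_pos: [0.4177, -0.2132, 0.4037]
ee_rot: [3.141, -0.0, -1.751]
force: [-0.2, -1.0, 0.8]
width: 0.0876
```

```bash
python3 - <<'E'
from station import *
from h import *
t=grab_frame("top");s=grab_frame("side")
P=cloud(t);z=P[...,2];c=np.array([.5584,.1659]);a=-.1766
roi=(P[...,0]>.49)&(P[...,0]<.63)&(P[...,1]>.02)&(P[...,1]<.32)
k,l,st,_=cv2.connectedComponentsWithStats((roi&(z>.075)&(z<.13)).astype(np.uint8))
for i in range(1,k):
    if st[i,4]<30: continue
    Q=P[l==i];(x,y),r=cv2.minEnclosingCircle((Q[:,:2]*1000).astype(np.float32))
    d=np.array([x,y])/1000-c;R=np.array([[np.cos(a),np.sin(a)],[-np.sin(a),np.cos(a)]])
    print("caddy-local mm",(R@d*1000).round(1),"r",round(r,1),"zmax",Q[:,2].max().round(3))
a=cv2.resize(t["frame"][100:320,90:510],None,fx=1.9,fy=1.9,interpolation=cv2.INTER_CUBIC);cv2.imwrite("pics/ftop.png",a)
b=cv2.resize(s["frame"][120:390,180:360],None,fx=2.2,fy=2.2,interpolation=cv2.INTER_CUBIC);cv2.imwrite("pics/fside.png",b)
E
```

```text
caddy-local mm [ 1.4 97.4] r 20.5 zmax 0.117
caddy-local mm [ 1.4 35.8] r 21.1 zmax 0.104
caddy-local mm [  1.7 -29.3] r 21.1 zmax 0.12
```

View pics/ftop.png

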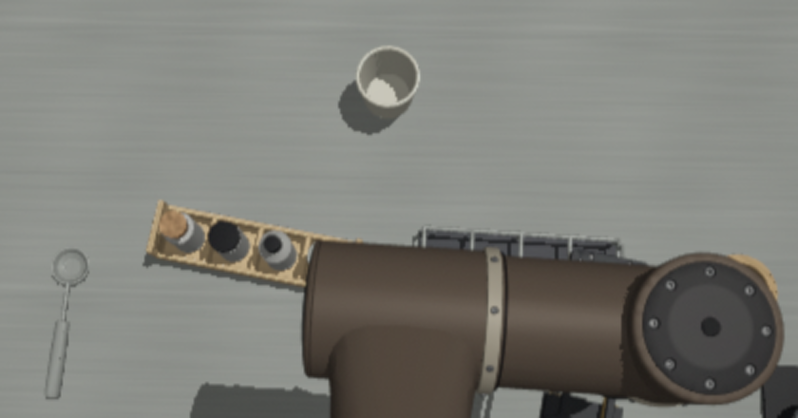

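View pics/fside.png

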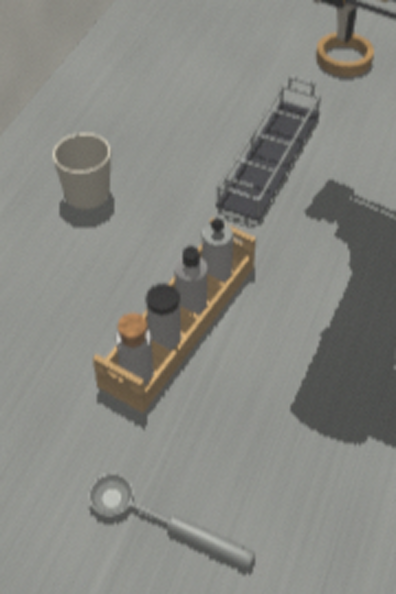

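The top view shows cork, flat and neck in places 1-3 at (175,230), (228,240) and (275,250); the arm hides place 4. The side view shows all four standing upright in order, with the knob tin last at (216,245). The rack is empty, and the cup, spoon and tape are in place. The gripper is high and clear.

```bash
python3 -c "
from station import *
print(job_done())"
```

```text
the job is handed in; nothing more can be done
None
```

I moved all four tins one at a time, left to right, and handed the job in at about 28 s of the 83 s allowed. From left to right the caddy now holds cork, flat lid, neck and knob, the same order as in the rack. I lowered each tin until it touched the floor (about 5 to 13 N) before letting go.

- **Tins 1 to 3:** the last top view puts them within about 4 mm of their compartment centres, with lid heights that match tins standing upright on the floor.
- **Tin 4:** the arm hid it from the top camera, so I did not measure its final position. The side view shows it upright in its compartment, and its floor contact and release looked like the other three.
- **Rest of the scene:** the rack is empty and the cup and spoon look undisturbed in the pictures. The tape roll was partly hidden from above, but in the side view it looks unmoved.
- **Disagreement:** the top camera read about 1 to 2 mm off from the wrist camera, so I used the wrist readings for the final grasps and placements.

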